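# Sift brass spacers out of salvaged capacitors and latch the basket

## Robot

A 6-joint arm with a two-finger parallel gripper is mounted at the origin on the work surface. World frame = base frame: x ahead of the robot, y to its left, z up, the work surface at z = 0. Lengths are in m, angles in rad, forces in N, time in s.
With the tool pointing down it reaches from about 0.375 to 0.9 m from the base axis. Payload 3.1 kg.
Tool frame: the origin (TCP) lies between the finger pads; the fingertips stand 25 mm ahead of it and the grasp point (between the pads) lies 6 mm ahead of it; x points along the fingers, y is the direction in which the jaws open and shut, and the axes are right-handed (so a half turn about x gives the same grasp; the last joint's range is limited). The gripper opens to 85 mm and grips with 20 to 120 N. Pads are 22 mm wide; open, the fingers measure 114 mm over their backs; the gripper's body (76 mm by 85 mm) begins 54 mm behind the grasp point. The pads swing forward as they close: fully open they stand 13 mm farther back than shut.
Start: joints at [-1.48, 0.527, 1.433, -0, 1.181, -0.178], TCP at [0.166, -0.603, 0.256] pointing down, gripper open.
Joint ranges: [-3.08, 3.08], [-0.75, 2.2], [0.22, 2.44], [-1.43, 4.57], [0, 2.65], [-2.85, 2.85]. Speed limits (rad/s): [2.79, 2.79, 3.14, 3.14, 3.14, 3.14].

## Interface

Orientations are given as a unit quaternion [x, y, z, w].
In Python, from station import manip, viewer, workorder gives the robot as it stands.
- The arm moves only by the shell command python3 -m crank 'ROWS' [FORCE]. ROWS is JSON, one flat list of numbers, 5 for each row, row after row: the opening, from 0 (shut) to 1 (fully open), then the shift along the world's x, y, z in mm, then the turn about the world's z in rad. A call has 1 to 10 rows; each row is the pose to reach, as a shift and turn from the pose commanded when the call began; what a row does not reach only later rows make up. A row lasts 1/8 s, in which the tool goes at most 62.5 mm and 10.7 degrees, less where a joint would pass 70% of its speed; a pose out of reach is approached as far as the arm can. A call with a gripper value outside its range is refused whole. The fingers move at their own pace and stop on an object; FORCE is the grip in N (left out, the last holds). Time passes only in rows, so rows that repeat a pose let the fingers close. It gives the time, the measured TCP pose, the force and the opening at its end, in the units of the state.
- manip.sense(): the state, without advancing time (a new reading comes with each control period).
- viewer.snapshot(name): name is "scene" or "side" or "wrist"; returns a dict with "img" (400x640x3 uint8, red, green, blue), "range_z" (400x640 float32, m along the optical axis (not along the pixel's ray), 0 where there is no reading), "fx", "fy", "cx", "cy" (pixels), "origin" and "attitude" of the camera in the world. Camera axes: x right, y down, z forward; pixel columns grow to the right and rows downward; lengths in m; the calibration is good to about 2 mm. A picture is of the moment at which its call begins.
- workorder.sign_off(): hands the job in, once; it reports no verdict.
The state is a dict: "t": time; "q": joint angles; "qd": joint speeds; "tau": joint torques, N m; "tcp_pos": TCP position; "tool_rot": TCP orientation; "force": force on the tool from outside, world axes, zero at the start; "ft_torque": the same for the moment, N m; "finger_gap": opening from 0.0 (shut) to 1.0 (fully open).
Only numpy, scipy, OpenCV 4.12 (cv2) and the standard library are available. Lean on these libraries where they do the work, as an engineer would, in place of code of your own. Each camera call takes 0.05 s, during which the arm holds its last target.

## Task

Sort the salvaged parts: take the steel sieve basket by its bridge handle and, keeping it down on the blue tray's rims and level, shake it side to side along the tray until all five brass spacers have dropped through into the tray and only the three black capacitors are left in the basket. Then slide the basket on against the rubber buffer until the orange latch clicks shut behind its catch, and let go. Work gently: do not bang or lean on the tray, do not crush the buffer, and leave the other things on the bench where they are.

Things in the scene. Friction and masses are not known exactly. Their poses are not given: they have to be found in the camera images.
- tray: Blue open catch tray, fixed to the bench, 144 (x) x 198 mm (y) outside. Origin at the centre of its underside, z up. Floor 4 mm thick; inside 136 x 190 mm. The basket hangs in it and slides along its y axis. More than about 40 N between basket and tray (the loaded basket's weight of 5 to 7 N included) counts as banging or leaning.
- tray_rims (a point): Centre of the tray's mouth, 75 mm above its underside, level with the rims of its two long walls (4 mm thick, at x = -70 and +70 mm, along y). These rims are the rails the basket's flanges slide on, friction about 0.3. A stiff hand that holds the handle a little low leans on them. The basket's body has 2 mm of side play to each long wall.
- plain_end (a point): Top of the inner face of the tray's plain end wall, at y = -95 mm in the tray's frame. It stops the basket hard when the basket's origin is at y = -41.5 mm.
- latch_end (a point): Middle of the top of the tray's other end wall, y = +97 mm, z = 70 mm. An aluminium bracket with the rubber buffer and the orange latch is clamped over it in slots. How far along y it is clamped is not measured: it is up to 10 mm either way from the middle setting, so the end of the slide must be found by feel.
- sieve: Perforated steel basket, 0.38 to 0.56 kg, 132 (x) x 107 (y) x 45 mm high, walls and floor 3 mm, staggered rows of 17 mm square holes, 8 mm webs. Origin at the centre of its underside. Side flanges (underside z = 42 mm) hang on the tray's rims. Axes start along the tray's; it starts at x = 0, y = -30 to -12, z = 33 mm in the tray's frame. Its inner floor is at z = 3 mm.
- sieve_grip (a point): Middle of the basket's bridge handle: a black grip bar along the basket's x axis, 86 mm long, 16 mm wide (y), 14 mm high, 92 mm above the basket's underside and about 125 mm above the bench, over the basket's middle. Rigid with the basket. Grip it from above with the fingers closing along y; below it is free to the basket's parts.
- catch_rib (a point): Top of the cross rib on the end of the basket's catch tab, at basket y = 74.5, z = 51 mm. The rib is 5 mm thick and 6 mm high; the tab sticks out from the basket's +y wall at rim height, over the tray's end wall.
- latch (a joint): Angle in rad of the sprung orange latch: 0 = down, shut. The rib lifts its sloped nose to about 0.15 as the basket slides to +y (3 to 8 N of push, sliding included); then it drops to 0 behind the rib and the basket is held. With the bracket in its middle setting the nose is first met at basket y = +1 mm in the tray's frame and drops at y = +16 mm.
- buffer (a joint): Compression in m of the soft rubber buffer that meets the basket's +y wall: 0 free, about 5 N per mm. It is met just before the latch drops. At the click the push falls off, then rises with the buffer; 6 to 10 N then is plenty. Latched and let go, it stays compressed about 1 mm, pressing the basket on the latch. Over 3 mm (15 N) counts as crushed.
- spacer0: Brass hexagonal spacer, 11 mm across flats, 11 mm long, 10 g, origin at the centre of one end face. Starts standing on a web of the basket's floor; it passes the holes in any attitude and slides on the steel with a friction of about 0.25; a brisk shake moves it off its web. It has dropped through when it lies in the tray, under the basket.
- spacer1: Brass hexagonal spacer, 11 mm across flats, 11 mm long, 10 g, origin at the centre of one end face. Starts standing on a web of the basket's floor; it passes the holes in any attitude and slides on the steel with a friction of about 0.25; a brisk shake moves it off its web. It has dropped through when it lies in the tray, under the basket.
- spacer2: Brass hexagonal spacer, 11 mm across flats, 11 mm long, 10 g, origin at the centre of one end face. Starts standing on a web of the basket's floor; it passes the holes in any attitude and slides on the steel with a friction of about 0.25; a brisk shake moves it off its web. It has dropped through when it lies in the tray, under the basket.
- spacer3: Brass hexagonal spacer, 11 mm across flats, 11 mm long, 10 g, origin at the centre of one end face. Starts standing on a web of the basket's floor; it passes the holes in any attitude and slides on the steel with a friction of about 0.25; a brisk shake moves it off its web. It has dropped through when it lies in the tray, under the basket.
- spacer4: Brass hexagonal spacer, 11 mm across flats, 11 mm long, 10 g, origin at the centre of one end face. Starts standing on a web of the basket's floor; it passes the holes in any attitude and slides on the steel with a friction of about 0.25; a brisk shake moves it off its web. It has dropped through when it lies in the tray, under the basket.
- cap0: Black electrolytic capacitor, cylinder 25 mm across and 30 mm tall, 20 g, origin at the centre of one end. Stands (or lies) in the basket and is too big for the holes; it must stay in the basket.
- cap1: Black electrolytic capacitor, cylinder 25 mm across and 30 mm tall, 20 g, origin at the centre of one end. Stands (or lies) in the basket and is too big for the holes; it must stay in the basket.
- cap2: Black electrolytic capacitor, cylinder 25 mm across and 30 mm tall, 20 g, origin at the centre of one end. Stands (or lies) in the basket and is too big for the holes; it must stay in the basket.
- flux: White dispenser bottle, 42 mm across, 95 mm tall, standing beyond the tray. Bystander.
- spool: Reel of solder, 56 mm across, 34 mm tall, lying flat beyond the tray. Bystander.
- driver: Screwdriver with red handle, 170 mm long, lying on the robot's side of the tray. Bystander.
- pliers: Pliers with blue grips, about 160 mm long, lying to the right. Bystander.
- meter: Green multimeter, 160 x 80 x 36 mm, lying on its back to the left. Bystander.

How it is judged:
On the way, in this order (a step that is already met when the one before it is completed fails the run):
1. all five spacers lie in the tray and the three capacitors are still in the basket (z of spacer0 in the frame of tray between 0 and 0.026 m and x of spacer0 in the frame of tray between -0.068 and 0.068 m and y of spacer0 in the frame of tray between -0.095 and 0.095 m and z of spacer1 in the frame of tray between 0 and 0.026 m and x of spacer1 in the frame of tray between -0.068 and 0.068 m and y of spacer1 in the frame of tray between -0.095 and 0.095 m and z of spacer2 in the frame of tray between 0 and 0.026 m and x of spacer2 in the frame of tray between -0.068 and 0.068 m and y of spacer2 in the frame of tray between -0.095 and 0.095 m and z of spacer3 in the frame of tray between 0 and 0.026 m and x of spacer3 in the frame of tray between -0.068 and 0.068 m and y of spacer3 in the frame of tray between -0.095 and 0.095 m and z of spacer4 in the frame of tray between 0 and 0.026 m and x of spacer4 in the frame of tray between -0.068 and 0.068 m and y of spacer4 in the frame of tray between -0.095 and 0.095 m and z of cap0 in the frame of sieve between 0 and 0.045 m and x of cap0 in the frame of sieve between -0.063 and 0.063 m and y of cap0 in the frame of sieve between -0.0505 and 0.0505 m and z of cap1 in the frame of sieve between 0 and 0.045 m and x of cap1 in the frame of sieve between -0.063 and 0.063 m and y of cap1 in the frame of sieve between -0.0505 and 0.0505 m and z of cap2 in the frame of sieve between 0 and 0.045 m and x of cap2 in the frame of sieve between -0.063 and 0.063 m and y of cap2 in the frame of sieve between -0.0505 and 0.0505 m), for 0.2 s.
2. the basket is latched: the latch has dropped shut behind its catch and the buffer is compressed (value of joint buffer above 0.0005 m and value of joint latch below 0.05 rad and y of sieve in the frame of tray above 0.005 m), for 0.2 s.
At the end, for the whole second after the job is handed in: All five spacers lie in the tray below the basket, the three capacitors are inside the basket, the basket hangs level (within 0.05 rad) and at rest on the tray's rims (less than 4 mm above them), held by the shut latch (below 0.05 rad) against the buffer (compressed more than 0.5 mm) (all of step 1 and all of step 2 and z of sieve in the frame of tray below 0.037 m and angle between sieve's own z axis and vertical below 0.05 rad and linear speed of sieve below 0.02 m/s); the robot touches nothing.
It fails at once if the rubber buffer is crushed by more than 3 mm (about 15 N) (value of joint buffer above 0.003 m).
It fails at once if the basket bangs or leans on the tray with more than 40 N (contact force between sieve and tray above 40 N).
It fails at once if the basket is lifted more than 8 mm off the tray's rims or tilted more than 0.12 rad (z of sieve in the frame of tray above 0.041 m or angle between sieve's own z axis and vertical above 0.12 rad).
It fails at once if a bystander is moved by more than 20 mm (distance of any of flux, spool, driver, pliers, meter from where it was at the start of the episode above 0.02 m).
It also fails if it takes over 58 s, if anything falls off the work surface, if the arm or the gripper's body presses on something with over 40 N, if the wrist force passes 120 N, or if a joint passes its speed limit or range.

## Working session

There is one attempt and no reset: what is moved stays moved. The work goes in short steps, Python scripts to look and compute and a shell command to move; the robot and the scene stay as the last step left them, time stands still between calls to the robot, and variables do not carry over. Pictures are saved under pics/ and viewed, and the job is handed in when it is done.

```bash
ls; mkdir -p pics
cat > h.py <<'E'
import numpy as np,cv2
from scipy.spatial.transform import Rotation as R
from station import manip,viewer,workorder
def snap(n,f=None):
    s=viewer.snapshot(n)
    if f: cv2.imwrite('pics/'+f,s['img'][:,:,::-1])
    return s
def cloud(s):
    z=s['range_z'];h,w=z.shape;u,v=np.meshgrid(np.arange(w),np.arange(h))
    p=np.stack([(u-s['cx'])*z/s['fx'],(v-s['cy'])*z/s['fy'],z],-1)
    a=np.array(s['attitude'])
    M=R.from_quat(a).as_matrix() if a.size==4 else a.reshape(3,3)
    P=p@M.T+np.array(s['origin']);P[z==0]=np.nan
    return P
E
python3 - <<'E'
from h import *
print(manip.sense())
for n in['scene','side','wrist']:
    s=snap(n,n+'0.png');print(n,s['origin'],s['attitude'],s['fx'])
    np.savez(n+'0.npz',P=cloud(s),img=s['img'])
E
```

```text
pics
{'t': 0.0, 'q': array([-1.48048040e+00,  5.28476387e-01,  1.43392489e+00, -1.42130333e-06,
        1.18145296e+00, -1.78502632e-01]), 'qd': array([ 0.00092903, -0.00288137, -0.00137356,  0.00018084,  0.00047027,
       -0.00023354]), 'tau': array([-7.05730326e-04, -4.42352951e+01, -1.78026402e+01, -4.13470389e-04,
        8.44409340e-03, -5.21515886e-06]), 'tcp_pos': array([ 0.16595873, -0.60184902,  0.25532014]), 'tool_rot': array([ 0.70076345,  0.09555477, -0.70069389,  0.0939571 ]), 'force': array([-0.45037038, -0.78383433, -0.31113855]), 'ft_torque': array([-0.01502641,  0.01966062,  0.03578861]), 'finger_gap': 1.0039729308521874}
scene [0.83086601 0.46301507 0.94587036] [ 0.27826189  0.92179563 -0.25878764 -0.07676001] 365.7890822922094
side [0.10797356 0.85539531 0.9699803 ] [-0.23617394  0.88466468 -0.39101559  0.09325813] 482.17282675814147
wrist [ 0.24379128 -0.58108965  0.37335811] [ 0.78553432 -0.59792633 -0.09724574  0.12634555] 310.50810130647415
```

View pics/scene0.png

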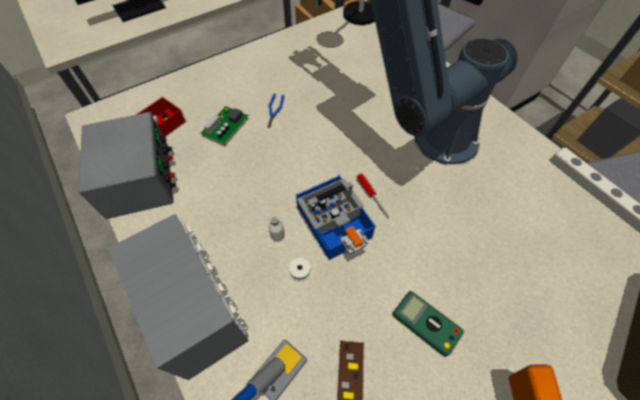

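View pics/side0.png

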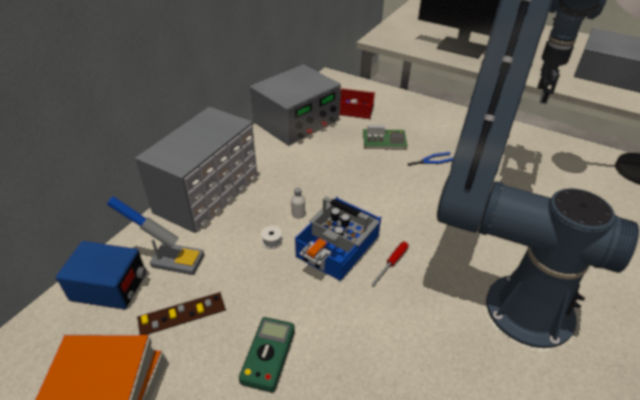

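View pics/wrist0.png

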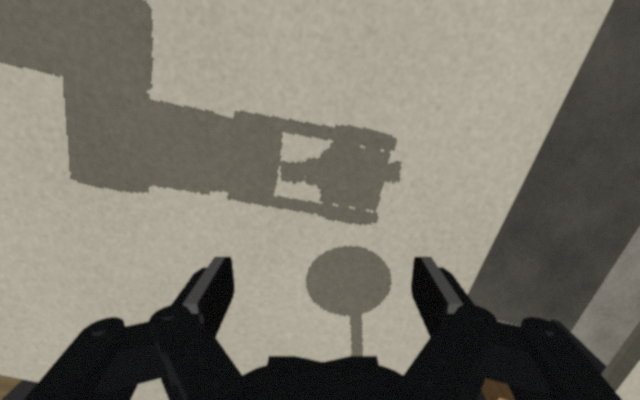

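The tray sits near scene pixel (335,215) and side pixel (338,235). The orange latch is at scene (355,237) and side (316,247). Next I'll measure the pose from the blue pixels.

Run:
```python
from h import *
B=[];
for n,c in(('scene',(335,215)),('side',(338,235))):
    d=np.load(n+'0.npz');P=d['P'];im=d['img'].astype(int)
    u0,v0=c; cv2.imwrite('pics/z_%s.png'%n,cv2.resize(d['img'][v0-55:v0+55,u0-65:u0+65,::-1],None,fx=6,fy=5.4,interpolation=cv2.INTER_CUBIC))
    r,g,b=im[...,0],im[...,1],im[...,2]
    box=np.zeros(r.shape,bool);box[v0-55:v0+55,u0-60:u0+60]=1
    m=(b>r+40)&(b>g+25)&box&(P[...,2]>0.0)
    o=(r>180)&(b<80)&box
    for k,mm in(('blue',m),('orange',o)):
        Q=P[mm];Q=Q[~np.isnan(Q[:,0])];print(n,k,len(Q),np.median(Q,0),np.percentile(Q,99,0))
        if k=='blue':
            t=Q[Q[:,2]>0.06]; rr=cv2.minAreaRect(t[:,:2].astype(np.float32)*1000);print('rim',len(t),rr)
            B.append(t)
            rr=cv2.minAreaRect(Q[:,:2].astype(np.float32)*1000);print('all',rr)
    gk=(P[...,2]>0.112)&(P[...,2]<0.14)&box
    Q=P[gk];print(n,'grip',len(Q),np.nanmedian(Q,0),Q.min(0),Q.max(0),cv2.minAreaRect(Q[:,:2].astype(np.float32)*1000))
t=np.vstack(B);print(cv2.minAreaRect(t[:,:2].astype(np.float32)*1000))
```

```text
scene blue 1384 [0.51792508 0.09303852 0.02720691] [0.58323163 0.15451862 0.07670549]
rim 378 ((506.03228759765625, 50.76640701293945), (199.1843719482422, 145.71372985839844), 85.72044372558594)
all ((505.4007873535156, 51.21035385131836), (199.36428833007812, 146.03553771972656), 85.20826721191406)
scene orange 117 [0.51214244 0.15293865 0.09063355] [0.52198811 0.17585249 0.09354259]
scene grip 306 [0.50463523 0.02889579 0.13031105] [0.43509685 0.01288533 0.11309855] [0.56707659 0.04019196 0.13701069] ((501.38092041015625, 27.505409240722656), (17.28609275817871, 131.6011962890625), 84.60194396972656)
side blue 1483 [0.46926306 0.09371755 0.0350404 ] [0.57903487 0.15582106 0.07652557]
rim 356 ((501.49505615234375, 51.95433044433594), (201.06069946289062, 147.35684204101562), 84.99052429199219)
all ((501.8764953613281, 51.80628967285156), (202.1723175048828, 147.6088409423828), 85.18267822265625)
side orange 64 [0.51174088 0.15391572 0.08952021] [0.51941164 0.17219371 0.09238286]
side grip 327 [0.49888071 0.03047623 0.12817594] [0.43459746 0.01166962 0.11299114] [0.56770088 0.04134556 0.13591029] ((500.8892822265625, 27.41977310180664), (22.18738555908203, 133.39840698242188), 85.81333923339844)
((503.07757568359375, 51.815616607666016), (201.06069946289062, 150.53414916992188), 84.99052429199219)
```

View pics/z_scene.png

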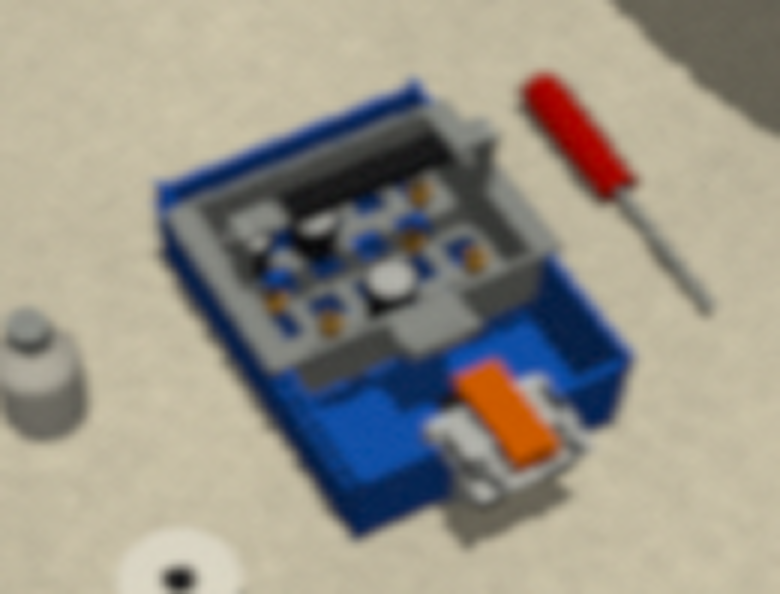

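View pics/z_side.png

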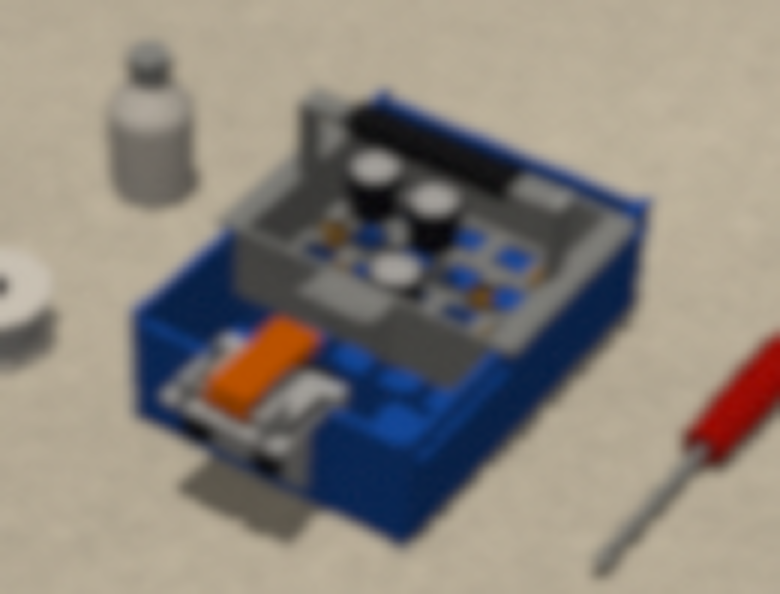

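Run:
```python
from h import *
s=manip.sense();M=R.from_quat(s['tool_rot']).as_matrix()
print(M.round(3)); y=M[:,1];a=np.arctan2(y[1],y[0]);print('yaw of tool y',a,'target',np.pi/2-.083,'or',-np.pi/2-.083)
print('shift',(np.array([.501,.0275,.22])-s['tcp_pos'])*1000)
```

```text
[[-0.     0.266 -0.964]
 [ 0.002 -0.964 -0.266]
 [-1.    -0.002 -0.   ]]
yaw of tool y -1.302028612905707 target 1.4877963267948966 or -1.6537963267948965
shift [335.04837018 629.53808044 -35.56324906]
```

```bash
python3 -m crank '[1,25,50,0,-0.05, 1,50,100,0,-0.1, 1,75,150,0,-0.15, 1,100,200,0,-0.2, 1,130,250,0,-0.25, 1,160,300,0,-0.3, 1,190,350,0,-0.35, 1,215,400,0,-0.352, 1,240,450,0,-0.352, 1,265,500,0,-0.352]' 30; python3 -m crank '[1,25,45,-10,0, 1,50,90,-20,0, 1,70,125,-25,0, 1,70,129,-25,0, 1,70,129,-25,0, 1,70,129,-25,0]'
python3 - <<'E'
from h import *
s=snap('wrist','w1.png');np.savez('w1.npz',P=cloud(s),img=s['img'])
s=manip.sense();M=R.from_quat(s['tool_rot']).as_matrix();y=M[:,1];print(s['tcp_pos'],np.arctan2(y[1],y[0]),s['force'],s['t'])
E
```

```text
t: 1.4
tcp_pos: [0.4316, -0.1009, 0.2564]
tool_rot: [0.707, -0.03, -0.706, -0.029]
force: [1.1, -0.9, 0.4]
finger_gap: 1.001
t: 2.15
tcp_pos: [0.5005, 0.0255, 0.2314]
tool_rot: [-0.706, 0.03, 0.707, 0.03]
force: [-0.1, -0.8, -0.0]
finger_gap: 0.998
[0.50063406 0.02544823 0.23149788] -1.6556310928202904 [-0.78566681  0.55346144 -0.24943544] 2.2
```

View pics/w1.png

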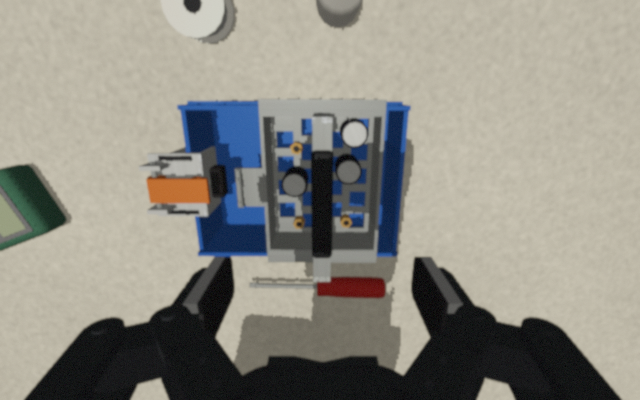

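The wrist view shows the handle at column 322, midway between the fingers, with the latch at (180,190). I'll refine the pose from this cloud.

Run:
```python
from h import *
d=np.load('w1.npz');P=d['P'];im=d['img'].astype(int);r,g,b=im[...,0],im[...,1],im[...,2]
m=(P[...,2]>0.118)&(P[...,2]<0.14);m[260:]=0
Q=P[m];print('bar',len(Q),np.median(Q,0),cv2.minAreaRect(Q[:,:2].astype(np.float32)*1000))
k=m&(im.sum(-1)<120);Q=P[k];print('black',np.median(Q,0),Q.min(0),Q.max(0),cv2.minAreaRect(Q[:,:2].astype(np.float32)*1000))
m=(b>r+40)&(b>g+25)&(P[...,2]>.064);Q=P[m];print('rim',len(Q),np.median(Q[:,2]),cv2.minAreaRect(Q[:,:2].astype(np.float32)*1000))
```

```text
bar 2981 [0.51682162 0.02419092 0.13159816] ((510.5160217285156, 24.61454963684082), (16.072303771972656, 112.34130859375), 85.0140609741211)
black [0.50408973 0.02538187 0.13198478] [0.46055462 0.01480111 0.12762924] [0.54273423 0.03597291 0.13408455] ((501.521240234375, 25.48816680908203), (15.723111152648926, 82.06796264648438), 85.64029693603516)
rim 2654 0.07058143023437596 ((504.18157958984375, 49.261962890625), (198.33424377441406, 146.42587280273438), 85.23446655273438)
```

```bash
python3 -m crank '[1,1,1,-40,0, 1,1,1,-80,0, 1,1,1,-100,0, 1,1,1,-100,0, 0.5,1,1,-100,0, 0.3,1,1,-100,0, 0.2,1,1,-100,0, 0.15,1,1,-100,0, 0.1,1,1,-100,0,0,1,1,-100,0]' 30; python3 -m crank '[0,0,0,0,0,0,0,0,0,0,0,0,0,0,0,0,0,0,0,0]' 40
python3 - <<'E'
from h import *
s=snap('wrist','w2.png');snap('side','s2.png')
s=manip.sense();print(s['tcp_pos'],s['force'],s['ft_torque'],s['t'],s['finger_gap'])
E
```

```text
t: 3.45
tcp_pos: [0.5024, 0.0273, 0.132]
tool_rot: [0.707, -0.03, -0.706, -0.029]
force: [-1.5, -0.4, 5.4]
finger_gap: 0.181
t: 3.95
tcp_pos: [0.5023, 0.0273, 0.132]
tool_rot: [0.707, -0.03, -0.706, -0.029]
force: [-0.9, -1.8, 5.2]
finger_gap: 0.178
[0.50235976 0.02731109 0.1320571 ] [-0.52192664 -1.17956854  6.81217944] [-0.1622461   0.11895513 -0.03708096] 4.05 0.17417046633345842
```

View pics/w2.png

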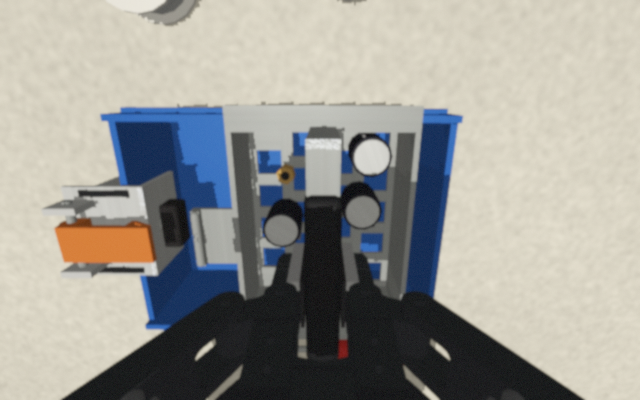

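The handle is gripped and the hand leans on the rims by about 6 N. I'll raise it slightly to unload them.

```bash
python3 -m crank '[0,0,0,0.4,0,0,0,0,0.4,0]' ; python3 -c "
from h import *
s=manip.sense();print(s['tcp_pos'],s['force'])"; python3 -m crank '[0,0,0,0.4,0,0,0,0,0.4,0]';python3 -c "
from h import *
s=manip.sense();print(s['tcp_pos'],s['force'])"
```

```text
t: 4.3
tcp_pos: [0.5024, 0.0273, 0.132]
tool_rot: [0.707, -0.029, -0.706, -0.029]
force: [-0.6, -1.3, 5.1]
finger_gap: 0.176
[0.50235849 0.02729547 0.13203348] [-0.56937218 -1.3194248   5.11458397]
t: 4.55
tcp_pos: [0.5023, 0.0273, 0.1321]
tool_rot: [0.707, -0.029, -0.706, -0.029]
force: [-0.2, -2.5, 2.0]
finger_gap: 0.178
[0.50233459 0.02733178 0.13206365] [-0.17229653 -2.45644157  1.96319184]
```

```bash
python3 -m crank '[0,0,0,0.4,0,0,0,0,0.4,0]' ; python3 -m crank '[0,0.3,4,0,0,0,0,0,0,0,0,-0.3,-4,0,0,0,0,0,0,0,0,0,0,0,0]';python3 -c "
from h import *
s=manip.sense();print(s['tcp_pos'],s['force'])"
```

```text
t: 4.8
tcp_pos: [0.5018, 0.0276, 0.1321]
tool_rot: [-0.706, 0.029, 0.707, 0.03]
force: [0.5, -0.6, -2.6]
finger_gap: 0.177
t: 5.42
tcp_pos: [0.5016, 0.0277, 0.1323]
tool_rot: [-0.706, 0.029, 0.707, 0.029]
force: [0.6, -0.7, -5.6]
finger_gap: 0.177
[0.50161481 0.02772826 0.13225878] [ 0.60262115 -0.71585624 -5.61859476]
```

```bash
python3 -m crank '[0,0.5,5,-0.3,0, 0,-1,-11,-0.3,0, 0,0.9,11,-0.3,0, 0,-1,-11,-0.3,0, 0,0.9,11,-0.3,0, 0,-1,-11,-0.3,0, 0,0.9,11,-0.3,0, 0,-1,-11,-0.3,0, 0,0.9,11,-0.3,0, 0,0,0,-0.3,0]';python3 - <<'E'
from h import *
s=manip.sense();print(s['tcp_pos'],s['force'])
for n in('wrist','scene','side'):
    s=snap(n,n+'3.png')
    if n!='wrist':
        u0,v0={'scene':(335,215),'side':(338,235)}[n]
        cv2.imwrite('pics/z3_%s.png'%n,cv2.resize(s['img'][v0-55:v0+55,u0-65:u0+65,::-1],None,fx=6,fy=5.4,interpolation=cv2.INTER_CUBIC))
E
```

```text
t: 6.68
tcp_pos: [0.5018, 0.028, 0.1322]
tool_rot: [-0.706, 0.029, 0.707, 0.029]
force: [-0.7, 0.0, -4.5]
finger_gap: 0.175
[0.50181133 0.02799822 0.13224842] [-0.68623927  0.04230046 -4.50935539]
```

View pics/wrist3.png

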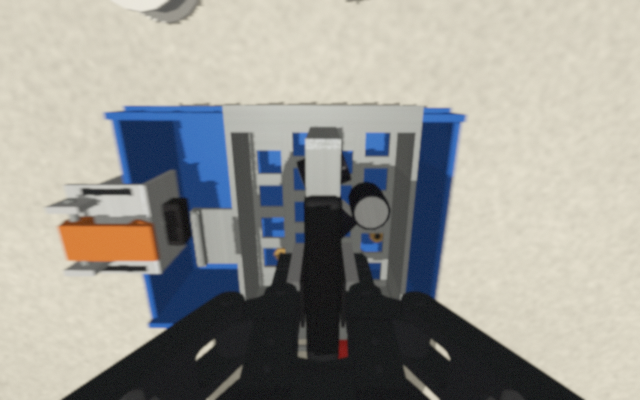

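View pics/z3_side.png

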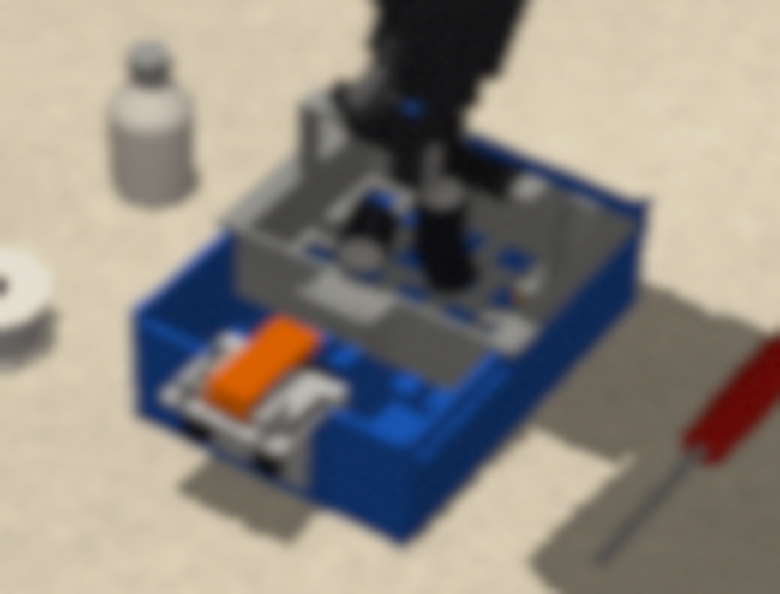

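View pics/z3_scene.png

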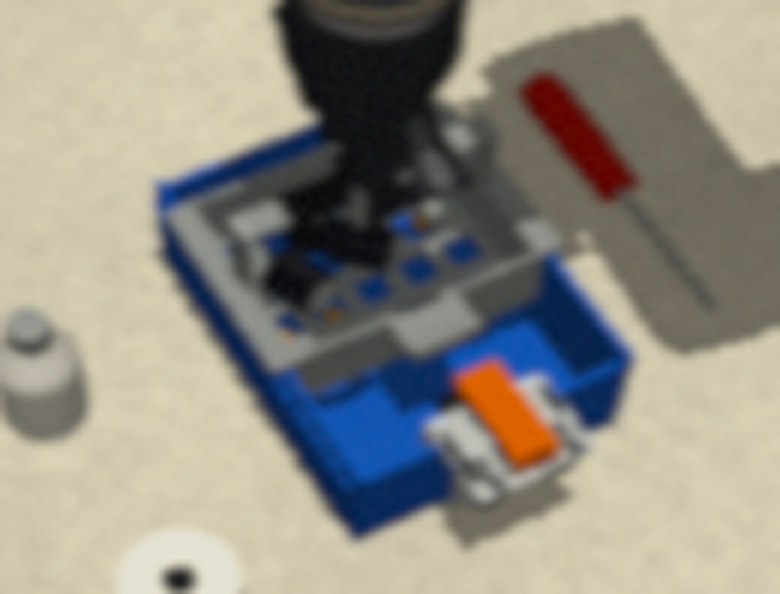

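The shake works. The capacitors have toppled but are still inside, and spacers remain at about (420,215) and (332,310) in the scene crop. I'll keep shaking.

```bash
python3 -m crank '[0,0.9,11,-0.3,0, 0,-1,-12,-0.3,0, 0,0.9,11,-0.3,0, 0,-1,-12,-0.3,0, 0,0.9,11,-0.3,0, 0,-1,-12,-0.3,0, 0,0.9,11,-0.3,0, 0,-1,-12,-0.3,0, 0,0.9,11,-0.3,0, 0,0,0,-0.3,0]';python3 -m crank '[0,-1,-12,-0.2,0, 0,0.9,11,-0.2,0, 0,-1,-12,-0.2,0, 0,0.9,11,-0.2,0, 0,-1,-12,-0.2,0, 0,0.9,11,-0.2,0, 0,-1,-12,-0.2,0, 0,0.9,11,-0.2,0,0,0,0,-0.2,0,0,0,0,-0.2,0]';cat > look.py <<'E'
from h import *
import sys
k=sys.argv[1]
s=manip.sense();print(s['tcp_pos'],s['force'],s['t'])
o=[]
for n in('wrist','scene','side'):
    s=snap(n,n+k+'.png')
    if n!='wrist':
        u0,v0={'scene':(335,208),'side':(338,230)}[n]
        o.append(cv2.resize(s['img'][v0-42:v0+42,u0-45:u0+45,::-1],None,fx=6,fy=6,interpolation=cv2.INTER_CUBIC)[:, :])
    np.savez(n+k+'.npz',P=cloud(s),img=s['img'])
cv2.imwrite('pics/z%s.png'%k,cv2.resize(np.hstack(o),(800,373)))
E
python3 look.py 4
```

```text
t: 8.07
tcp_pos: [0.502, 0.0293, 0.1321]
tool_rot: [0.707, -0.028, -0.706, -0.029]
force: [0.3, 0.5, -2.4]
finger_gap: 0.179
t: 9.32
tcp_pos: [0.5023, 0.0261, 0.1321]
tool_rot: [0.707, -0.03, -0.706, -0.029]
force: [-1.1, -1.2, 1.1]
finger_gap: 0.179
[0.50227504 0.02608946 0.13207231] [-1.10183075 -1.23407024  1.07346366] 9.325
```

View pics/wrist4.png

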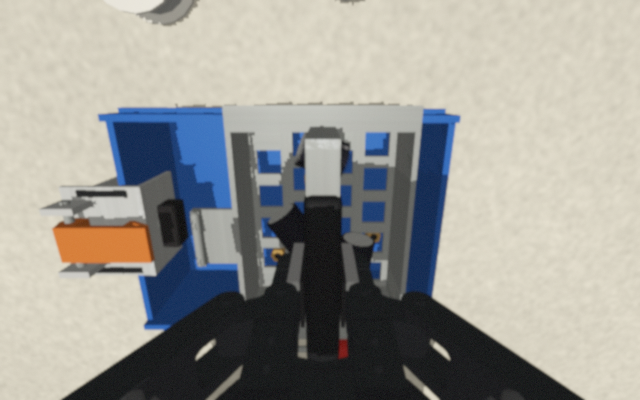

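View pics/z4.png

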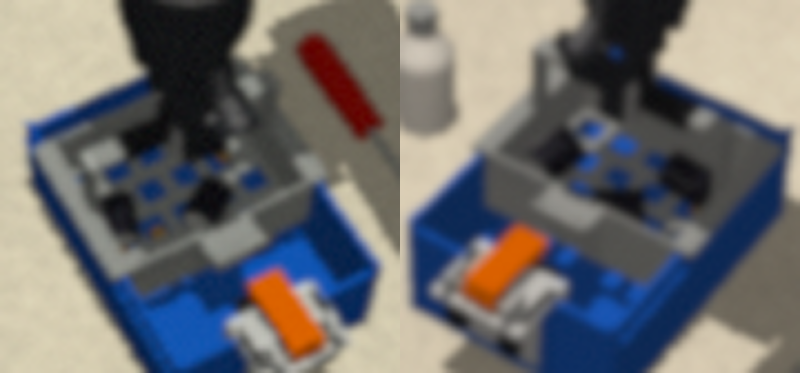

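```bash
cat > sp.py <<'E'
from h import *
import sys
k=sys.argv[1]
T=np.array([.5035,.0508]);a=-.083;Rm=np.array([[np.cos(a),-np.sin(a)],[np.sin(a),np.cos(a)]])
for n in('wrist','scene','side'):
    d=np.load(n+k+'.npz');P=d['P'];hsv=cv2.cvtColor(d['img'],cv2.COLOR_RGB2HSV)
    m=((hsv[...,0]>9)&(hsv[...,0]<28)&(hsv[...,1]>110)&(P[...,2]<.075)&(P[...,2]>-.01)).astype(np.uint8)
    q=(P[...,:2]-T)@Rm
    m[(abs(q[...,0])>.07)|(abs(q[...,1])>.095)]=0
    c,l,st,ce=cv2.connectedComponentsWithStats(m)
    for i in range(1,c):
        if st[i,4]>=3:print(n,ce[i].round(),st[i,4],'tray xy',np.median(q[l==i],0).round(4),'z',np.nanpercentile(P[...,2][l==i],[10,90]).round(3))
E
python3 sp.py 4
```

```text
wrist [370. 234.] 9 tray xy [-0.0288 -0.0649] z [0.015 0.016]
wrist [376. 237.] 27 tray xy [-0.0314 -0.0703] z [0.014 0.016]
wrist [277. 253.] 81 tray xy [-0.0455  0.0137] z [0.014 0.016]
```

The brass visible through the holes has its top at z 15 mm, so those spacers are already on the tray floor. I'll do another shake and then check what is left from above.

```bash
python3 -m crank '[0,0.9,12,0.1,0, 0,-1,-11,0.1,0, 0,0.9,12,0.1,0, 0,-1,-11,0.1,0, 0,0.9,12,0.1,0, 0,-1,-11,0.1,0, 0,0.9,12,0.1,0, 0,-1,-11,0.1,0, 0,0.9,12,0.1,0, 0,0,0,0.1,0]';python3 -m crank '[0,-1,-11,0.1,0, 0,0.9,12,0.1,0, 0,-1,-11,0.1,0, 0,0.9,12,0.1,0, 0,-1,-11,0.1,0, 0,0.9,12,0.1,0, 0,-1,-11,0.1,0, 0,0.9,12,0.1,0,0,0,0,0.1,0,0,0,0,0.1,0]'; python3 look.py 5; python3 sp.py 5
```

```text
t: 10.72
tcp_pos: [0.5022, 0.0299, 0.132]
tool_rot: [0.707, -0.028, -0.706, -0.03]
force: [0.8, 3.3, 2.0]
finger_gap: 0.173
t: 11.98
tcp_pos: [0.502, 0.0266, 0.1321]
tool_rot: [0.707, -0.03, -0.706, -0.029]
force: [-0.0, -0.2, 3.0]
finger_gap: 0.181
[0.50204821 0.02656518 0.13205379] [-0.0293919  -0.18846477  2.98511415] 11.975
wrist [373. 237.] 56 tray xy [-0.0316 -0.0669] z [0.014 0.016]
wrist [277. 253.] 72 tray xy [-0.0454  0.0136] z [0.014 0.016]
```

View pics/wrist5.png

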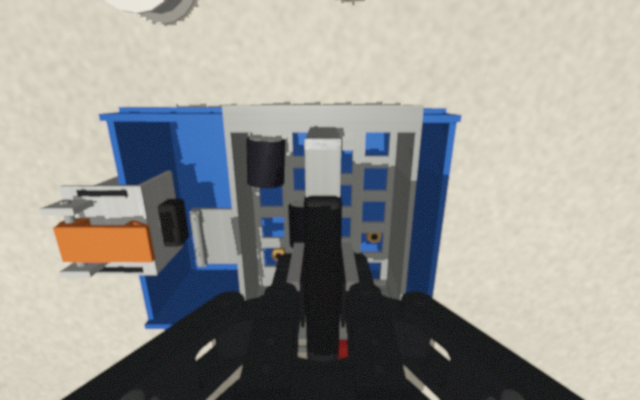

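View pics/z5.png

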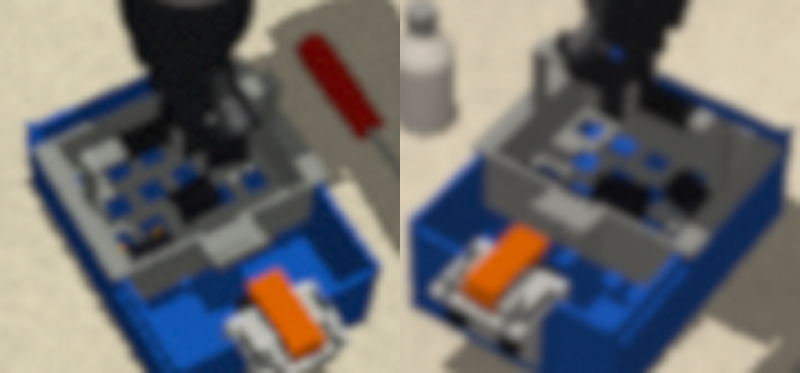

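```bash
python3 -m crank '[0.2,0,0,0.2,0, 0.5,0,0,0.2,0, 1,0,0,0.2,0, 1,0,0,2,0, 1,0,0,50,0, 1,0,0,100,0, 1,0,0,100,0]'; python3 look.py 6; python3 sp.py 6;  python3 -m crank '[1,-20,30,0,0,1,-40,60,0,0,1,-40,60,0,0,1,-40,60,0,0]'; python3 look.py 7; python3 sp.py 7
```

```text
t: 13.0
tcp_pos: [0.5046, 0.0272, 0.2357]
tool_rot: [0.71, -0.03, -0.703, -0.029]
force: [0.3, 0.8, -0.0]
finger_gap: 0.999
[0.50459033 0.02722505 0.2357106 ] [ 0.3214253   0.76676557 -0.0027919 ] 13.0
wrist [360. 200.] 55 tray xy [-0.0302 -0.0674] z [0.014 0.016]
wrist [213. 207.] 3 tray xy [-0.0201  0.0833] z [0.064 0.069]
wrist [291. 214.] 55 tray xy [-0.0471  0.0124] z [0.014 0.016]
t: 13.65
tcp_pos: [0.462, 0.0873, 0.2311]
tool_rot: [-0.706, 0.029, 0.707, 0.029]
force: [-0.0, 0.2, 0.5]
finger_gap: 1.0
[0.46204004 0.08729214 0.23105203] [-0.02929978  0.19340202  0.52027314] 13.65
wrist [371.  84.] 76 tray xy [ 0.0457 -0.0167] z [0.014 0.016]
wrist [369. 112.] 57 tray xy [ 0.0184 -0.0168] z [0.014 0.017]
wrist [272. 131.] 21 tray xy [0.0051 0.0775] z [0.063 0.065]
wrist [273. 146.] 15 tray xy [-0.0092  0.0776] z [0.063 0.065]
wrist [269. 154.] 5 tray xy [-0.0187  0.0836] z [0.043 0.063]
wrist [416. 158.] 33 tray xy [-0.0302 -0.0694] z [0.014 0.016]
wrist [340. 172.] 50 tray xy [-0.0462  0.0128] z [0.014 0.016]
scene [325. 218.] 6 tray xy [ 0.0248 -0.0066] z [0.015 0.061]
```

View pics/wrist6.png

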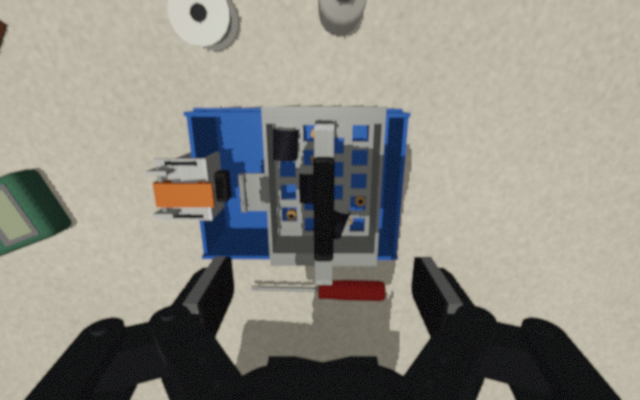

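View pics/wrist7.png

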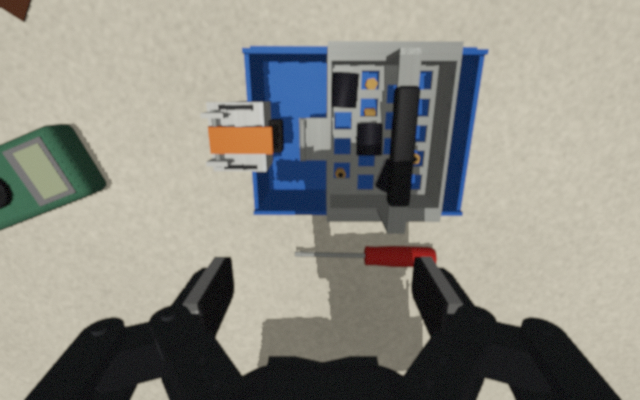

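View pics/z6.png

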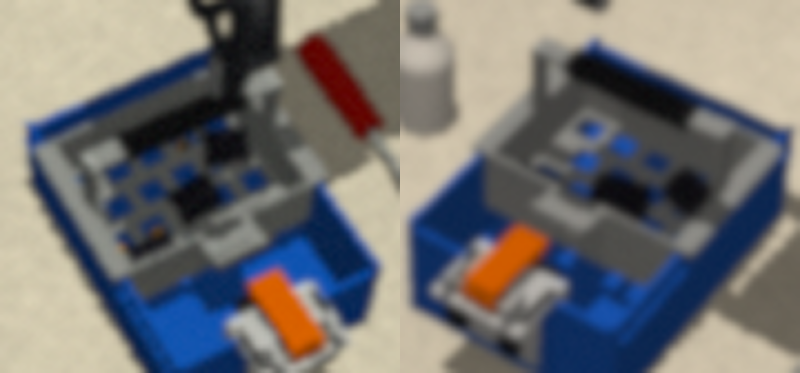

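Four spacers lie on the tray floor. The fifth is hidden, so I'll look from the other side.

```bash
python3 -m crank '[1,5,-40,0,0,1,15,-90,0,0,1,30,-120,0,0,1,30,-120,0,0,1,30,-120,0,0]'; python3 look.py 8; python3 sp.py 8;echo; python3 sp.py 0
python3 - <<'E'
from h import *
s=snap('wrist');cv2.imwrite('pics/c8.png',cv2.resize(s['img'][30:260,200:430,::-1],None,fx=2.6,fy=2.6,interpolation=cv2.INTER_CUBIC))
E
```

```text
t: 14.42
tcp_pos: [0.4914, -0.0325, 0.2316]
tool_rot: [-0.706, 0.03, 0.707, 0.03]
force: [0.0, -0.7, 0.2]
finger_gap: 1.005
[ 0.49144854 -0.03248882  0.23155288] [ 0.01548893 -0.66920331  0.24832668] 14.425
wrist [255. 124.] 13 tray xy [ 0.0454 -0.0139] z [0.014 0.016]
wrist [257. 151.] 20 tray xy [ 0.017  -0.0138] z [0.014 0.017]
wrist [306. 192.] 26 tray xy [-0.0298 -0.0659] z [0.014 0.016]
wrist [298. 213.] 13 tray xy [-0.0549 -0.0563] z [0.015 0.016]
scene [325. 218.] 6 tray xy [ 0.0247 -0.0063] z [0.016 0.058]

scene [340. 196.] 8 tray xy [-0.0465 -0.047 ] z [0.044 0.05 ]
scene [338. 204.] 7 tray xy [-0.0272 -0.023 ] z [0.044 0.049]
scene [349. 208.] 8 tray xy [-0.0483  0.002 ] z [0.046 0.049]
scene [316. 216.] 6 tray xy [ 0.0484 -0.0203] z [0.044 0.051]
scene [325. 220.] 8 tray xy [0.0318 0.0029] z [0.045 0.049]
side [328. 223.] 8 tray xy [ 0.045  -0.0202] z [0.042 0.047]
side [352. 235.] 6 tray xy [-0.032  -0.0205] z [0.04  0.046]
```

View pics/c8.png

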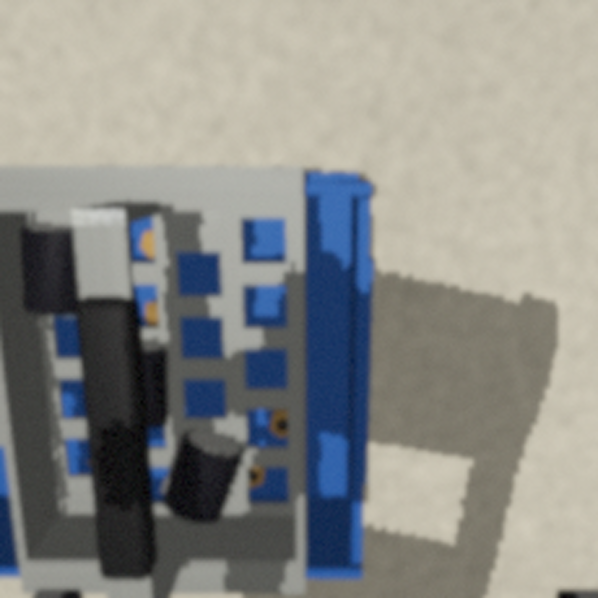

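The fifth spacer is visible at crop (256,475), tray xy (-55,-56), with its top at 15 mm. All five are on the tray floor and the three capacitors are in the basket. I'll grip the handle again.

```bash
python3 -m crank '[1,5,30,0,0,1,10,60,0,0,1,10,60,-40,0,1,10,60,-80,0,1,10,60,-99.5,0,1,10,60,-99.5,0, 0.4,10,60,-99.5,0, 0.2,10,60,-99.5,0,0,10,60,-99.5,0,0,10,60,-99.5,0]' 40;python3 -m crank '[0,0,0,0,0,0,0,0,0,0,0,0,0,0,0]';python3 -c "
from h import *
s=manip.sense();print(s['tcp_pos'],s['force'])"
```

```text
t: 15.88
tcp_pos: [0.5023, 0.0273, 0.1331]
tool_rot: [0.707, -0.03, -0.706, -0.029]
force: [0.8, -0.9, 3.1]
finger_gap: 0.183
t: 16.25
tcp_pos: [0.5023, 0.0273, 0.1331]
tool_rot: [0.707, -0.03, -0.706, -0.029]
force: [-0.6, -0.2, 5.7]
finger_gap: 0.18
[0.50234898 0.02728979 0.13309396] [-0.57377416 -0.20032492  5.71948096]
```

```bash
f(){ python3 -c "
from h import *
s=manip.sense();print(s['tcp_pos'].round(4),s['force'].round(1))"; }; python3 -m crank '[0,0,0,0.6,0,0,0,0,0.6,0,0,0.3,3,0.6,0,0,0.5,6,0.6,0,0,0.7,9,0.6,0,0,1,12,0.6,0,0,1,12,0.6,0]' >/dev/null; f; python3 -m crank '[0,0.2,2,0,0,0,0.3,4,0,0,0,0.3,4,0,0]' >/dev/null; f;python3 -m crank '[0,0.2,2,0,0,0,0.3,4,0,0,0,0.3,4,0,0]' >/dev/null; f
```

```text
[0.5031 0.04   0.1331] [-0.3 -1.4  4.3]
[0.5034 0.0436 0.1331] [-0.3 -2.1  3.9]
[0.5037 0.0477 0.1331] [ 0.6 -2.2  4.7]
```

```bash
f(){ python3 -c "
from h import *
s=manip.sense();print(s['tcp_pos'].round(4),s['force'].round(1),s['t'])"; }; python3 -m crank '[0,0.1,1,0.3,0,0,0.2,2,0.3,0]' >/dev/null; f; python3 -m crank '[0,0.1,1,0,0,0,0.2,2,0,0]' >/dev/null; f;python3 -m crank '[0,0.1,1,0,0,0,0.2,2,0,0]' >/dev/null; f
```

```text
[0.5036 0.0496 0.1331] [-0.9 -3.5  2.5] 18.125
[0.5037 0.0516 0.1331] [ 0.2 -2.7  1.4] 18.375
[0.5039 0.0537 0.1331] [ 0.2 -1.8 -0.2] 18.625
```

```bash
f(){ python3 -c "
from h import *
s=manip.sense();print(s['tcp_pos'].round(4),s['force'].round(1),s['t'])"; }; python3 -m crank '[0,0.1,1,0,0,0,0.2,2,0,0]' >/dev/null; f; python3 -m crank '[0,0.1,1,0,0,0,0.2,2,0,0]' >/dev/null; f;python3 -m crank '[0,0.1,1,0,0,0,0.2,2,0,0]' >/dev/null; f;python3 -m crank '[0,0.1,1,0,0,0,0.2,2,0,0]' >/dev/null; f;python3 look.py 9
```

```text
[0.5042 0.0552 0.1332] [-1.5 -5.2 -0.5] 18.875
[0.5045 0.0574 0.1332] [-1.  -5.3 -0.5] 19.125
[0.5048 0.0594 0.1332] [-0.5 -5.1 -0.7] 19.375
[0.505  0.0613 0.1333] [ 0.4 -5.6 -0.1] 19.625
[0.50501588 0.06126245 0.1332945 ] [ 0.37767519 -5.62556421 -0.0867218 ] 19.625
```

View pics/wrist9.png

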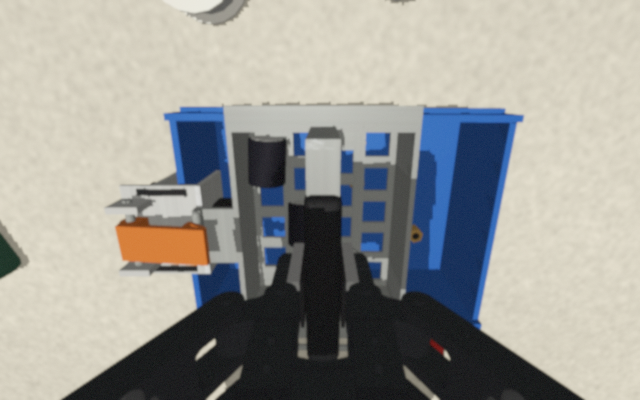

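The nose was met at TCP y≈0.0545, shown by the force stepping up to 5 N. The click is expected near 0.069, so I'll slow down there.

```bash
f(){ python3 -c "
from h import *
s=manip.sense();print(s['tcp_pos'].round(4),s['force'].round(1),s['t'])"; }; python3 -m crank '[0,0.1,1,0,0,0,0.2,2,0,0]' >/dev/null; f; python3 -m crank '[0,0.1,1,0,0,0,0.2,2,0,0]' >/dev/null; f;python3 -m crank '[0,0.1,1,0,0,0,0.1,1,0,0]' >/dev/null; f;python3 -m crank '[0,0.1,1,0,0,0,0.1,1,0,0]' >/dev/null; f
```

```text
[0.5052 0.0636 0.1333] [-0.5 -3.5 -0.6] 20.025
[0.5054 0.0656 0.1333] [-0.1 -3.5 -2.4] 20.275
[0.5054 0.067  0.1332] [-0.2 -0.6 -3.8] 20.525
[0.5055 0.0677 0.1332] [-0.1 -1.8 -2.9] 20.775
```

```bash
f(){ python3 -c "
from h import *
s=manip.sense();print(s['tcp_pos'].round(4),s['force'].round(1),s['t'])"; }; python3 -m crank '[0,0,0.5,0,0,0,0,0.5,0,0]' >/dev/null; f;python3 -m crank '[0,0,0.5,0,0,0,0,0.5,0,0]' >/dev/null; f;python3 -m crank '[0,0,0.5,0,0,0,0,0.5,0,0]' >/dev/null; f
```

```text
[0.5055 0.068  0.1333] [-0.3 -2.2 -3.2] 21.025
[0.5055 0.0684 0.1333] [-0.3 -3.  -2.9] 21.275
[0.5055 0.0688 0.1333] [-1.4 -3.9 -1.9] 21.525
```

```bash
f(){ python3 -c "
from h import *
s=manip.sense();print(s['tcp_pos'].round(4),s['force'].round(1),s['t'])"; }; python3 -m crank '[0,0,0.5,0,0,0,0,0.5,0,0]' >/dev/null; f;python3 -m crank '[0,0,0.5,0,0,0,0,0.5,0,0]' >/dev/null; f; python3 look.py 10
python3 - <<'E'
from h import *
for k in('0','9','10'):
  for n in('scene','side'):
    d=np.load(n+k+'.npz');P=d['P'];im=d['img'].astype(int);r,g,b=im[...,0],im[...,1],im[...,2]
    m=(r>180)&(b<90)&(g<150);m[:190]=0;m[265:]=0;m[:,:280]=0;m[:,390:]=0;Q=P[m];u=(Q[:,:2]-[.5035,.0508])@[.083,.9966];g=(Q[:,2]>.07)&(u>.06)
    print(k,n,g.sum(),'z=',np.polyfit(u[g],Q[g,2],1),u[g].min(),u[g].max())
s=snap('wrist');cv2.imwrite('pics/c10.png',cv2.resize(s['img'][130:300,60:300,::-1],None,fx=3.3,fy=3.3,interpolation=cv2.INTER_CUBIC))
E
```

```text
[0.5056 0.0689 0.1334] [-1.2 -5.3 -1.3] 21.775
[0.5056 0.0692 0.1335] [-1.8 -5.8 -1.5] 22.025
[0.50564355 0.06915101 0.13350198] [-1.78045184 -5.81987199 -1.47242783] 22.025
0 scene 119 z= [0.01797088 0.08883687] 0.07703840577757726 0.12627060292787948
0 side 64 z= [-0.00118484  0.08956418] 0.08191096094917377 0.12208668919153415
9 scene 152 z= [-0.08047196  0.1009059 ] 0.06905005788534198 0.12843271199561454
9 side 130 z= [-0.10045107  0.10191995] 0.07788240222568248 0.12816834845758343
10 scene 140 z= [-0.00487771  0.0908274 ] 0.07640948496772634 0.12668735167625847
10 side 121 z= [0.01524487 0.08803018] 0.07545904705266084 0.12817799617892253
```

View pics/c10.png

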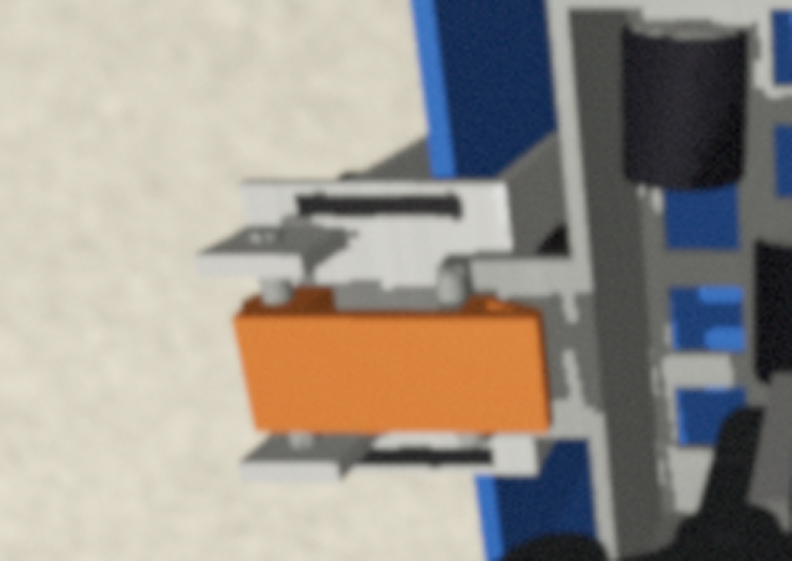

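View pics/z10.png

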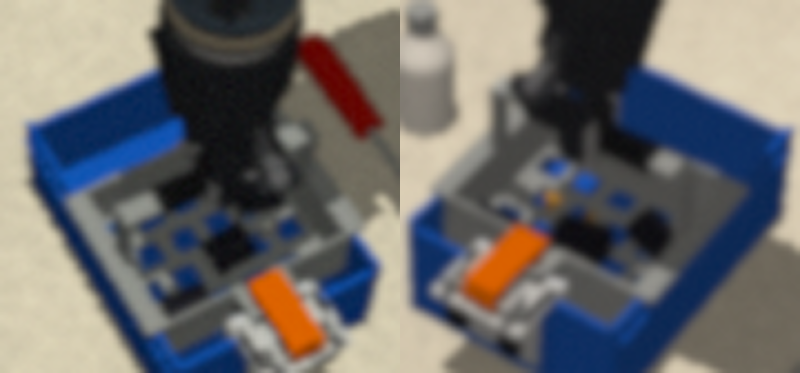

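The latch slope went from about -0.09 rad (lifted) back to about 0, the force fell off, and it is now rising with the buffer. That means it has clicked. I'll ease off, release and rise.

```bash
f(){ python3 -c "
from h import *
s=manip.sense();print(s['tcp_pos'].round(4),s['force'].round(1),s['t'])"; }; python3 -m crank '[0,0,-0.5,-0.2,0,0,-0.1,-1,-0.2,0,0,-0.1,-1.2,-0.2,0,0,-0.1,-1.2,-0.2,0]' >/dev/null; f; python3 -m crank '[0.2,0,0,0,0,0.3,0,0,0,0,0.5,0,0,0,0,0.8,0,0,0,0,0.8,0,0,2,0,0.8,0,0,30,0,0.8,0,0,80,0,0.8,0,0,110,0,0.8,0,0,110,0,0.8,0,0,110,0]'; python3 look.py 11; python3 sp.py 11;python3 - <<'E'
from h import *
for n in('scene','side','wrist'):
    d=np.load(n+'11.npz');P=d['P'];im=d['img'].astype(int);r,g,b=im[...,0],im[...,1],im[...,2]
    m=(r>180)&(b<90)&(g<150);Q=P[m];q=(Q[:,:2]-[.5035,.0508]);u=q@[.083,.9966];g=(Q[:,2]>.07)&(u>.06)&(u<.14)&(abs(q[:,0])<.06)&(Q[:,2]<.1)
    print(n,g.sum(),np.polyfit(u[g],Q[g,2],1))
P=np.load('wrist11.npz')['P'];m=(P[...,2]>.118)&(P[...,2]<.14);m[260:]=0;Q=P[m];print('bar',np.median(Q,0),cv2.minAreaRect(Q[:,:2].astype(np.float32)*1000))
E
```

```text
[0.5056 0.0687 0.1333] [-1.1 -5.2 -0.2] 22.725
t: 23.98
tcp_pos: [0.5048, 0.0689, 0.2425]
tool_rot: [-0.706, 0.029, 0.707, 0.029]
force: [-1.4, -0.5, -1.3]
finger_gap: 0.803
[0.50475355 0.06885877 0.24245328] [-1.35130831 -0.50080077 -1.30283273] 23.975
wrist [355. 127.] 40 tray xy [ 0.046  -0.0179] z [0.014 0.016]
wrist [354. 154.] 46 tray xy [ 0.0171 -0.0179] z [0.014 0.017]
wrist [394. 193.] 57 tray xy [-0.0295 -0.0663] z [0.013 0.016]
wrist [382. 212.] 50 tray xy [-0.0527 -0.0525] z [0.014 0.016]
side [327. 233.] 7 tray xy [ 0.0434 -0.0142] z [0.01  0.015]
scene 136 [-0.00759475  0.09127491]
side 105 [0.0162663  0.08799785]
wrist 1218 [-0.00018051  0.09015959]
bar [0.51781441 0.06688278 0.13154143] ((510.9938049316406, 67.22038269042969), (15.899312019348145, 117.7147216796875), 84.78787994384766)
```

View pics/wrist11.png

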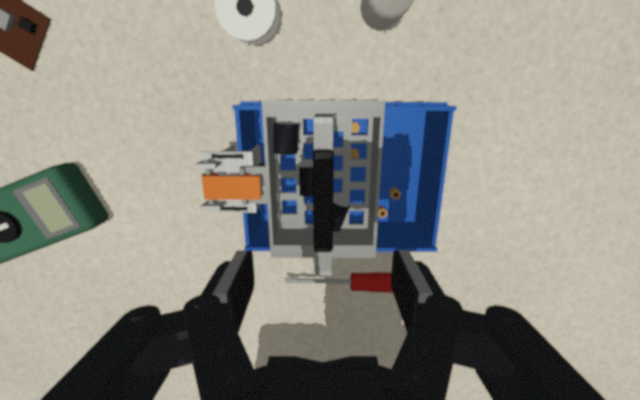

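View pics/z11.png

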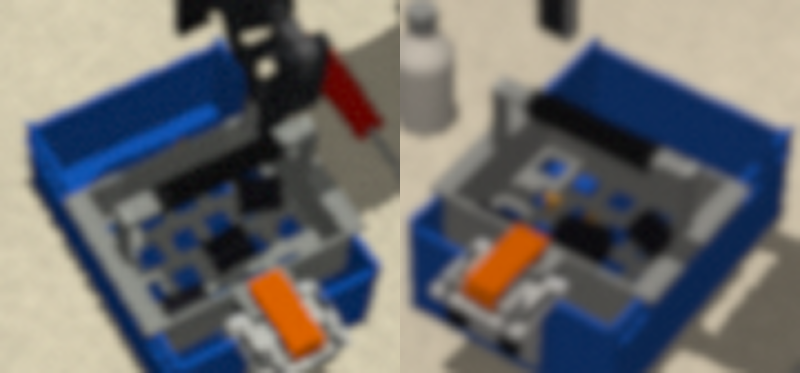

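```bash
python3 -c "
from h import *
P=np.load('wrist6.npz')['P'];m=(P[...,2]>.118)&(P[...,2]<.14);m[260:]=0;Q=P[m];print('bar',np.median(Q,0),cv2.minAreaRect(Q[:,:2].astype(np.float32)*1000))
P=cloud(snap('wrist'));m=(P[...,2]>.118)&(P[...,2]<.14);m[260:]=0;Q=P[m];print('bar',np.median(Q,0),cv2.minAreaRect(Q[:,:2].astype(np.float32)*1000))
print(workorder.sign_off())"
```

```text
bar [0.51804996 0.02466614 0.13163029] ((512.8873901367188, 25.035743713378906), (15.968283653259277, 107.43460083007812), 85.63264465332031)
bar [0.51771452 0.0668608  0.13157681] ((510.9580078125, 67.25395202636719), (15.836424827575684, 117.87765502929688), 84.87120819091797)
the job is handed in; nothing more can be done
None
```

I gripped the basket by its handle and shook it along the tray until all five spacers had dropped through. I then slid it onto the latch, let go, rose clear and handed the job in at about 24 s; no verdict was reported.

**What the last checks showed:**
- **Spacers:** Before the slide, all five were seen on the tray floor, with their tops at about 15 mm. After the latching only four could be seen. The fifth, last seen at about tray (-46, 13) mm, is probably hidden by a web or a capacitor.
- **Capacitors:** All three are in the basket. They toppled during the shake and are lying down.
- **Latch:** The nose was met with about 5 N. The push then fell to about 0.6 N and rose again to about 6 N against the buffer. The latch slope measured about 0.09 rad while lifted, and 0.000 after I let go (0.02 or less in the other two cameras).
- **Basket:** The handle is at its normal height, 42 mm further along than before the slide. Two pictures a moment apart agreed within 0.1 mm, so it is not drifting.
- **Bystanders:** They were not touched, and the ones in the last pictures look undisturbed.

**Not confirmed:**
- **Buffer:** Its compression was not measured directly. It is inferred from the push force and from the latch being shut.
- **Position offset:** Gripper and camera readings of the handle along the tray differed by about 2 mm, so the basket's absolute position is only good to that.
- **Leaning:** The hand leaned on the rims by up to 7 N at the first grip, before I raised it slightly. That is well under the 40 N limit. I only read the force between moves, not during the shake.

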